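Shift the titration shuttle under the amber dispenser

TASK

Bring the small beaker under the spout of the amber bottle: hold down the red latch tab on the shuttle's blue grip, slide the carriage along its rail from the middle stop to the stop at the amber bottle, and let the tab spring up so that the carriage is locked there. The beaker must stay standing in its seat and must not be touched; leave the green flask and the spatula where they are.

Things in the scene. Friction and masses are not known exactly. Their poses are not given: they have to be found in the camera images.
- rail: Grey shuttle rail fixed to the bench, 180 x 360 mm, end blocks 40 mm high. Origin on the bench under the middle stop; its y axis runs along the rail, its x axis points away from the robot to the two dispensers, z up. Three stops (notches in a brass strip on its near side) at y = -80, 0 and +80 mm.
- carriage (a joint): Position in m along the rail's +y of the aluminium carriage (165 x 110 mm, 40 mm high); 0 = middle stop (where it starts, give or take 1.5 mm), +0.08 and -0.08 = the two other stops, hard ends at +-0.10. Locked, it has 2 mm of play each way; unlocked, it slides against 1.5 N of friction.
- tab (a joint): How far the red latch tab is pressed straight down, m: 0 = up (its pawl is in a notch: locked), 0.010 = bottomed. Past 0.006 the carriage is free. Spring: 3 N at the start, 8 N at the bottom. Between stops a released tab rides at about 0.006 and snaps up by itself when the carriage comes to a stop.
- tab_top (a point): Centre of the red tab's top face, 60 mm above the bench when up; the tab is 36 mm (rail x) by 50 mm (rail y). It lies 65 mm nearer the robot (rail -x) than the rail's middle line and moves with the carriage.
- grip (a point): Point midway between the tops of the two blue cheeks of the grip, 85 mm above the bench, right above the tab. The cheeks are fixed to the carriage, one on either side of the tab along the rail, each 40 mm (rail x) by 8 mm thick, tops 25 mm above the tab; the pocket between them is 56 mm wide along the rail, open above, in front and behind. Pushing a cheek along the rail pushes the carriage.
- beaker_center (a point): Centre, half-way up, of the small glass beaker, 56 mm in diameter, 68 mm high, 90 g. It stands loose in a 7 mm high blue ring seat on the carriage, 40 mm above the bench, 100 mm beyond the tab (rail +x); rim 108 mm above the bench.
- amber_spout (a point): Mouth of the spout of the amber-brown bottle with the black pump head: 132 mm above the bench, pointing down, tube's top 154 mm, over the place where the beaker's axis comes at that stop (rail x = 35 mm, rail y = +80 or -80 mm: it varies which). The bottle is fixed, 68 mm in diameter, 195 mm high with its pump, its axis 105 mm beyond the spout (rail +x).
- white_spout (a point): The same on the white bottle with the blue pump head, at the other stop: the wrong one.
- flask: Small green conical flask, 65 mm in diameter, 101 mm high, standing loose between the two dispenser bottles; origin under its base. A bystander.
- spatula: Steel spatula, 160 mm long, lying loose on the bench between the rail and the robot, about along the rail; origin under its middle. A bystander, 20 mm wide, 6 mm high.
Mind the look-alikes: they are no part of the job. Of the things like the part that bears amber_spout, leave any that is turquoise or yellow; of the rest the smaller one is meant.

How it is judged:
On the way:
1. the latch tab is held down and the carriage has left the middle stop (value of joint tab above 0.005 m and (value of joint carriage above 0.01 m or value of joint carriage below -0.01 m)), for 0.1 s.
At the end, for the whole second after the job is handed in: The carriage is within 5 mm of the stop at the amber bottle with the tab sprung up (less than 2 mm down); the beaker stands upright (within 0.1 rad) and at rest in its seat, its axis within 12 mm of the amber bottle's spout (horizontal distance between beaker_center and amber_spout below 0.012 m and (value of joint carriage between 0.075 and 0.085 m or value of joint carriage between -0.085 and -0.075 m) and value of joint tab below 0.002 m and angle between beaker_center's own z axis and vertical below 0.1 rad and height (world z) of beaker_center below 0.078 m and linear speed of beaker below 0.02 m/s); the robot touches nothing.
It fails at once if the robot touches the beaker (contact force between any of the fingers, the arm and beaker above 0.5 N).
It fails at once if the beaker tips over (angle between beaker_center's own z axis and vertical above 0.5 rad).
It fails at once if the green flask or the spatula is moved more than 30 mm (distance of any of flask, spatula from where it was at the start of the episode above 0.03 m).
It also fails if it takes over 48 s, if anything falls off the work surface, if the arm or the gripper's body presses on something with over 40 N, if the wrist force passes 120 N, or if a joint passes its speed limit or range.

ROBOT

A 7-joint arm with a two-finger parallel gripper is mounted at the origin on the work surface. World frame = base frame: x ahead of the robot, y to its left, z up, the work surface at z = 0. Lengths are in m, angles in rad, forces in N, time in s.
With the tool pointing down it reaches from about 0.425 to 0.825 m from the base axis. Payload 3.6 kg.
Tool frame: the origin (TCP) lies on the centre line of the jaws, within the pads' length; the fingertips stand 8 mm ahead of it and the grasp point (between the pads) lies 11 mm behind it; z points along the fingers, y is the line along which they close (so a half turn about z gives the same grasp; the last joint's range is limited). The gripper opens to 93 mm and grips with 3 to 60 N. Pads are 15 mm wide; open, the fingers measure 128 mm over their backs; the gripper's body (75 mm by 188 mm) begins 65 mm behind the grasp point.
Start: joints at [1.268, 0.615, -0.013, 1.423, 0.008, 1.103, -0.04], TCP at [0.177, -0.625, 0.227] pointing down, gripper open.
Joint ranges: [-3.12, 3.12], [-0.3, 2.06], [-1.34, 1.32], [0.26, 2.42], [-1.36, 4.5], [0.01, 1.98], [-2.84, 2.84]. Speed limits (rad/s): [2.79, 2.79, 3.14, 3.14, 3.14, 3.14, 3.14].

INTERFACE

Orientations are given as [roll, pitch, yaw] about the fixed x, y, z axes, in that order (R = Rz(yaw) Ry(pitch) Rx(roll)).
In Python, from station import telemetry, viewer, bot gives the robot as it stands. The module is installed in compiled form; this text tells all that it offers.
- The arm moves only by the tool arm_command, never from a script. Its argument "moves" is a list of rows, each a list of 3 entries, a list of its own where there are three numbers: the shift along the tool's x, y, z in mm, then the turn, a rotation vector about the tool's x, y, z in degrees, then the opening, from 0 (shut) to 1 (fully open). A call has 1 to 10 rows; each row shifts and turns the commanded pose from where the row before left it, along the tool's axes as they then stand; what a row does not reach is not made up. A row lasts 1/12 s, in which the tool goes at most 41.7 mm and 7.16 degrees, less where a joint would pass 70% of its speed; a pose out of reach is approached as far as the arm can. A call with a gripper value outside its range is refused whole. The fingers move at their own pace and stop on an object; the grip force is fixed at half the most. Time passes only in rows, so rows that do not move let the fingers close. It gives the time, the measured TCP pose, the force, the opening and the grip force at its end, in the units of the state.
- telemetry.observe(): the state, without advancing time (a new reading comes with each control period).
- viewer.capture(name): name is "scene" or "side" or "wrist"; returns a dict with "frame" (400x640x3 uint8, red, green, blue), "K" (3x3 intrinsics, pixels), "camera_from_world" (4x4, takes a point from world to camera coordinates). Camera axes: x right, y down, z forward; pixel columns grow to the right and rows downward; lengths in m; the calibration is good to about 2 mm. The wrist camera is an equidistant fisheye: a pixel r from the principal point sees the ray r / f radians off the axis. A picture is of the moment at which its call begins. There is no depth.
- bot.close_job(): hands the job in; it is judged then, once.
The state is a dict: "time": time; "qpos": joint angles; "joint_vel": joint speeds; "tau": joint torques, N m; "eef_pos": TCP position; "orientation": TCP orientation; "ft_force": force on the tool from outside, world axes, zero at the start; "torque": the same for the moment, N m; "opening": finger opening in m; "grasp_force": force on a finger pad.
Only numpy, scipy, OpenCV 4.12 (cv2) and the standard library are available. Lean on these libraries where they do the work, as an engineer would, in place of code of your own. Each camera call takes 0.05 s, during which the arm holds its last target. There are 200 camera calls.

## Working session

There is one attempt and no reset: what is moved stays moved. The work goes in short steps, Python scripts to look and compute and a tool call to move; the robot and the scene stay as the last step left them, time stands still between calls to the robot, and variables do not carry over. Pictures are saved under pics/ and viewed, at most 10 in all, crops included, and the job is handed in when it is done.

Besides the shell and the picture viewer there is one more tool, called after "Request:" by a JSON object that holds its "name" and its "arguments", one argument or row to a line. arm_command: Moves the arm, as the interface text tells. Its arguments: {"type":"object","properties":{"moves":{"type":"array"}},"required":["moves"]}

```bash
mkdir -p pics; python3 - <<'E'
from station import telemetry, viewer, bot
import cv2,numpy as np
for n in("scene","side"):
    c=viewer.capture(n); cv2.imwrite(f"pics/{n}0.png",c["frame"][:,:,::-1])
    print(n,c["K"].round(1).tolist(),c["camera_from_world"].round(3).tolist())
s=telemetry.observe();print(s["time"],s["eef_pos"],s["orientation"],s["opening"],s["ft_force"])
E
```

```text
scene [[380.6, 0.0, 316.2], [0.0, 380.6, 199.6], [0.0, 0.0, 1.0]] [[-0.328, 0.945, -0.01, 0.195], [0.659, 0.221, -0.719, -0.347], [-0.677, -0.242, -0.695, 1.406], [0.0, 0.0, 0.0, 1.0]]
side [[489.8, 0.0, 318.1], [0.0, 489.8, 194.4], [0.0, 0.0, 1.0]] [[-0.819, -0.574, -0.001, 0.503], [-0.292, 0.418, -0.86, 0.282], [0.494, -0.704, -0.51, 0.779], [0.0, 0.0, 0.0, 1.0]]
0.1 [ 0.17683083 -0.62479502  0.22563324] [-3.13937569e+00  5.12923907e-05  2.75921667e-01] 0.09301634513477779 [-0.51573238  0.04404262 -0.40894797]
```

View pics/scene0.png

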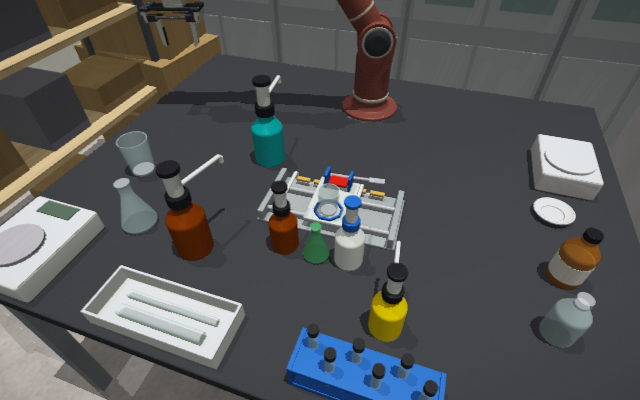

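View pics/side0.png

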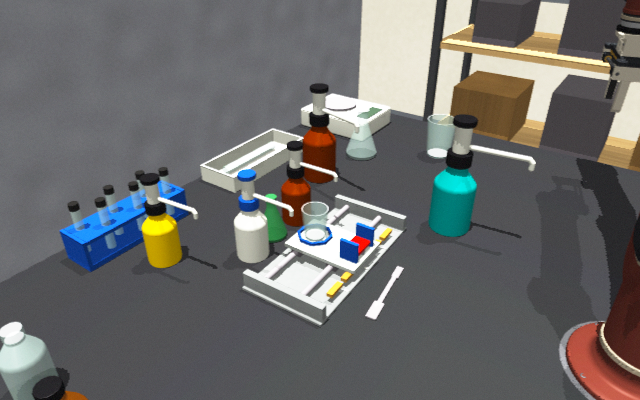

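Pump bottles: small amber (scene 283,225; side 295,195), large amber (188,225; 319,150), turquoise (268,140), yellow (388,310) and white with a blue pump (349,240). Turquoise and yellow are excluded. Of the two amber ones, the smaller is at the rail next to the white one, so it fits. I'll confirm this in an enlarged crop.

```bash
python3 - <<'E'
import cv2,numpy as np
a=cv2.imread("pics/scene0.png")[150:270,240:420]; b=cv2.imread("pics/side0.png")[130:330,230:430]
a=cv2.resize(a,None,fx=4.4,fy=4.4,interpolation=3)[:, :]; b=cv2.resize(b,None,fx=3,fy=3,interpolation=3)
cv2.imwrite("pics/a.png",a);cv2.imwrite("pics/b.png",b)
for n in("scene0","side0"):
    h=cv2.imread(f"pics/{n}.png").astype(int);B,G,R=h[...,0],h[...,1],h[...,2]
    for k,m in(("red",(R>150)&(G<60)&(B<60)),("blue",(B>90)&(R<50)&(G<110)),("yel",(R>150)&(G>100)&(B<90))):
        num,l,st,c=cv2.connectedComponentsWithStats(m.astype(np.uint8))
        print(n,k,[(st[i].tolist(),c[i].round(1).tolist()) for i in range(1,num) if st[i,4]>12])
E
```

```text
scene0 red [([329, 176, 19, 10, 139], [338.4, 180.5])]
scene0 blue [([252, 119, 17, 7, 27], [259.0, 122.0]), ([269, 130, 13, 26, 120], [274.7, 142.5]), ([324, 167, 7, 16, 49], [327.2, 175.2]), ([348, 171, 6, 20, 46], [350.6, 180.4]), ([314, 203, 28, 18, 85], [326.5, 213.7]), ([344, 203, 17, 7, 42], [353.3, 206.4]), ([343, 216, 17, 17, 122], [351.9, 225.2]), ([301, 337, 8, 11, 52], [305.1, 341.8]), ([315, 343, 12, 13, 83], [320.4, 349.3]), ([345, 350, 8, 12, 63], [348.7, 355.5]), ([318, 358, 7, 14, 67], [321.6, 364.6]), ([358, 358, 12, 12, 92], [364.5, 364.2]), ([390, 365, 9, 13, 77], [394.3, 370.4]), ([331, 367, 12, 12, 93], [337.2, 373.2]), ([286, 369, 87, 31, 810], [324.5, 388.1]), ([363, 373, 10, 14, 76], [367.3, 379.5]), ([405, 373, 12, 13, 92], [411.1, 379.8]), ([437, 372, 5, 28, 37], [439.4, 386.0]), ([380, 384, 6, 5, 18], [382.9, 386.3]), ([411, 390, 10, 10, 76], [415.3, 394.9])]
scene0 yel [([373, 298, 34, 24, 502], [390.7, 310.8])]
side0 red [([304, 131, 28, 15, 251], [316.8, 138.3]), ([282, 181, 26, 14, 208], [294.0, 187.9]), ([352, 236, 18, 17, 138], [360.9, 242.4])]
side0
[... 514 characters left out ...]
, 18, 21, 193], [365.3, 232.9]), ([327, 227, 4, 7, 14], [328.6, 230.1]), ([300, 237, 32, 8, 60], [315.6, 242.0]), ([340, 240, 18, 23, 304], [348.5, 251.2])]
side0 yel [([447, 33, 25, 8, 119], [461.0, 36.1]), ([517, 39, 42, 12, 264], [539.4, 44.5]), ([446, 43, 10, 6, 34], [450.9, 46.1]), ([457, 45, 10, 7, 26], [461.2, 47.7]), ([548, 58, 7, 7, 14], [550.9, 61.1]), ([564, 60, 12, 3, 14], [569.4, 61.1]), ([512, 126, 30, 20, 276], [527.0, 137.8]), ([598, 148, 36, 21, 366], [615.0, 158.0]), ([142, 214, 35, 54, 1389], [158.9, 239.9]), ([380, 229, 12, 14, 49], [384.8, 234.9]), ([341, 272, 11, 10, 42], [345.7, 276.7]), ([327, 283, 16, 15, 65], [333.9, 289.5]), ([593, 389, 14, 9, 32], [599.0, 392.8])]
```

View pics/a.png

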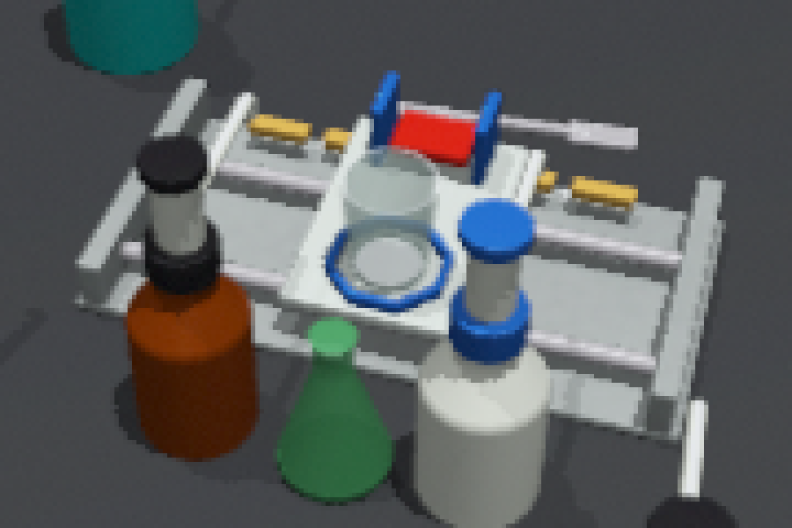

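View pics/b.png

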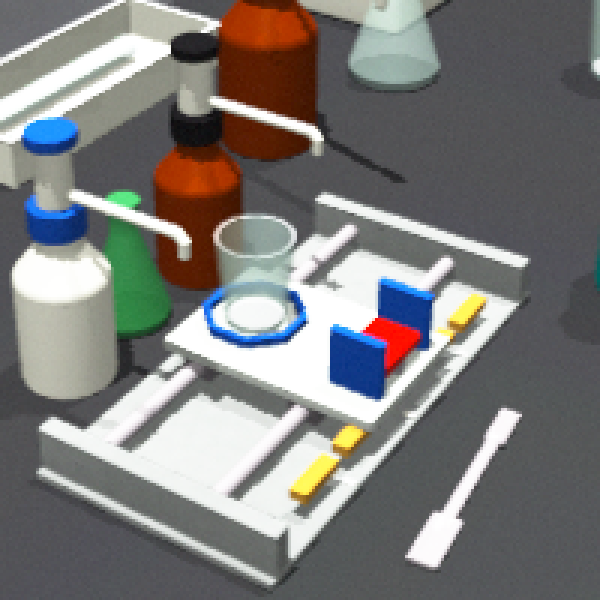

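Confirmed: the smaller amber bottle (crop 195,330) has its spout over the rail, at the rail's -y end (left in scene). The white bottle is at +y. The spatula lies on the robot's side of the rail. Next I fit the rail pose.

```bash
cat > h.py <<'E'
import numpy as np
from station import telemetry, viewer, bot
def proj(c,P):
    q=np.c_[P,np.ones(len(P))]@c["camera_from_world"].T
    return (q[:,:2]/q[:,2:3])@np.diag([c["K"][0,0],c["K"][1,1]])+c["K"][:2,2]
def world(p,P):
    c,s=np.cos(p[2]),np.sin(p[2]);P=np.asarray(P,float)
    return np.c_[p[0]+c*P[:,0]-s*P[:,1],p[1]+s*P[:,0]+c*P[:,1],P[:,2]]
E
python3 - <<'E'
from h import *
from scipy.optimize import least_squares
cs,cd=viewer.capture("scene"),viewer.capture("side")
S=[(-.085,-.032,.085,391,73),(-.085,.032,.085,495,94),(-.065,0,.06,436,136),(.09,-.18,.04,80,265),(-.09,-.18,.04,190,80),(-.09,.18,.04,722,180)]
D=[(-.045,.036,.085,330,326),(-.085,.036,.085,384,346),(-.085,-.032,.085,433,292),(-.045,-.032,.085,380,281),(.09,.18,.04,40,424),(-.09,.18,.04,288,533),(-.09,-.18,.04,526,262),(.09,-.18,.04,318,196)]
S,D=np.array(S),np.array(D)
us=S[:,3:]/4.4+[240,150];ud=D[:,3:]/3+[230,130]
f=lambda p:np.r_[proj(cs,world(p,S[:,:3]))-us,proj(cd,world(p,D[:,:3]))-ud]
r=least_squares(lambda p:f(p).ravel(),[.6,0,0],loss="soft_l1")
print(r.x,f(r.x).round(1).tolist())
t=world(r.x,[(-.065,0,.06),(-.065,-.08,.06),(.035,-.08,.132),(-.065,.028,.06)]);print(t.round(4))
s=telemetry.observe();print(s["time"],s["eef_pos"],s["orientation"])
E
```

```text
[0.56241292 0.0322592  0.0450992 ] [[0.0, -1.6], [-0.3, -2.2], [-0.8, -2.1], [-3.9, 0.4], [-3.9, -0.8], [1.9, -0.1], [-0.1, 0.3], [0.2, 0.3], [0.2, 1.0], [0.2, -1.4], [-4.2, 2.4], [-6.2, 2.5], [-0.2, -3.5], [0.3, -3.2]]
[[ 0.4975  0.0293  0.06  ]
 [ 0.5011 -0.0506  0.06  ]
 [ 0.601  -0.0461  0.132 ]
 [ 0.4962  0.0573  0.06  ]]
0.2 [ 0.17688947 -0.62499348  0.22591552] [-3.14001604e+00 -1.34008130e-05  2.75827300e-01]
```

```bash
python3 - <<'E'
from h import *
from scipy.optimize import least_squares
import cv2
cs,cd=viewer.capture("scene"),viewer.capture("side")
S=[(-.085,-.032,.085,391,73),(-.085,.032,.085,495,94),(-.065,0,.06,436,136),(.09,-.18,.04,80,265),(-.09,-.18,.04,190,80),(-.09,.18,.04,722,180)]
D=[(-.045,.036,.085,330,326),(-.085,.036,.085,384,346),(-.085,-.032,.085,433,292),(-.045,-.032,.085,380,281),(.09,.18,.04,40,424),(-.09,.18,.04,288,533),(-.09,-.18,.04,526,262),(.09,-.18,.04,318,196)]
S,D=np.array(S),np.array(D)
us=S[:,3:]/4.4+[240,150];ud=D[:,3:]/3+[230,130]
def f(p):
    g=lambda A:world(p,A[:,:3]*np.c_[np.where(abs(A[:,0])==.09,p[4],1),np.where(abs(A[:,1])==.18,p[3],1),np.ones(len(A))])
    return np.r_[proj(cs,g(S))-us,proj(cd,g(D))-ud]
r=least_squares(lambda p:f(p).ravel(),[.6,0,0,1,1],loss="soft_l1")
print(r.x,f(r.x).round(1).tolist())
print(world(r.x,[(-.065,0,.06),(-.065,-.08,.06)]).round(4))
P=lambda c:c["K"]@c["camera_from_world"][:3]
for n,a,b in(("turq cap",(261,80),(465,121)),("turq tip",(278,80),(533,165)),("turq base",(268,160),(452,228))):
    X=cv2.triangulatePoints(P(cs),P(cd),np.array(a,float),np.array(b,float)).ravel();print(n,(X[:3]/X[3]).round(3))
E
```

```text
[0.56122171 0.03286001 0.03709551 0.946758   0.99902522] [[0.6, -1.8], [0.2, -2.3], [-0.2, -2.2], [-0.0, 0.4], [-0.1, -0.7], [-1.2, -0.6], [0.1, 0.7], [0.3, 0.8], [0.5, 1.5], [0.6, -0.9], [-0.9, -0.4], [-3.8, -0.4], [-1.2, -0.9], [-0.8, -1.2]]
[[ 0.4963  0.0304  0.06  ]
 [ 0.4992 -0.0495  0.06  ]]
turq cap [ 0.401 -0.22   0.259]
turq tip [ 0.258 -0.239  0.19 ]
turq base [ 0.396 -0.232 -0.013]
```

Request:
{"name": "arm_command", "arguments": {
  "moves": [
    [[0, 0, -20], [0, 0, 2.25], 0],
    [[0, 0, -20], [0, 0, 2.25], 0],
    [[0, 0, -20], [0, 0, 2.25], 0],
    [[0, 0, -20], [0, 0, 2.25], 0],
    [[0, 0, -20], [0, 0, 2.25], 0],
    [[0, 0, -20], [0, 0, 2.25], 0],
    [[0, 0, 0], [0, 0, 0], 0],
    [[0, 0, 0], [0, 0, 0], 0]
  ]
}}

```text
time: 0.97
eef_pos: [0.1771, -0.6257, 0.3475]
orientation: [3.139, -0.001, 0.041]
ft_force: [-0.1, 0.0, -0.4]
opening: 0.0445
grasp_force: 0.0
```

Request:
{"name": "arm_command", "arguments": {
  "moves": [
    [[28, -26, 0], [0, 0, 0], 0],
    [[28, -26, 0], [0, 0, 0], 0],
    [[28, -26, 0], [0, 0, 0], 0],
    [[28, -26, 0], [0, 0, 0], 0],
    [[28, -26, 0], [0, 0, 0], 0],
    [[28, -26, 0], [0, 0, 0], 0],
    [[28, -26, 0], [0, 0, 0], 0],
    [[28, -26, 0], [0, 0, 0], 0],
    [[28, -26, 0], [0, 0, 0], 0],
    [[28, -26, 0], [0, 0, 0], 0]
  ]
}}

```text
time: 1.8
eef_pos: [0.4466, -0.3523, 0.3449]
orientation: [-3.139, 0.003, 0.041]
ft_force: [0.3, -0.9, -0.4]
opening: 0.0006
grasp_force: 0.0
```

Request:
{"name": "arm_command", "arguments": {
  "moves": [
    [[5, -34, 0], [0, 0, 0], 0],
    [[5, -34, 0], [0, 0, 0], 0],
    [[5, -34, 0], [0, 0, 0], 0],
    [[5, -34, 0], [0, 0, 0], 0],
    [[5, -34, 0], [0, 0, 0], 0],
    [[5, -34, 0], [0, 0, 0], 0],
    [[5, -34, 0], [0, 0, 0], 0],
    [[5, -34, 0], [0, 0, 0], 0],
    [[5, -34, 0], [0, 0, 0], 0],
    [[5, -34, 0], [0, 0, 0], 0]
  ]
}}

```text
time: 2.63
eef_pos: [0.4815, -0.011, 0.3451]
orientation: [-3.142, 0.003, 0.041]
ft_force: [0.4, 1.0, -0.8]
opening: 0.0002
grasp_force: 0.0
```

Request:
{"name": "arm_command", "arguments": {
  "moves": [
    [[0, -30, 0], [0, 0, 0], 0],
    [[0, 0, 0], [0, 0, 0], 0],
    [[0, 0, 0], [0, 0, 0], 0]
  ]
}}

```text
time: 2.88
eef_pos: [0.4804, 0.0192, 0.3452]
orientation: [-3.141, 0.003, 0.046]
ft_force: [-0.3, -0.7, 0.3]
opening: 0.0003
grasp_force: 0.0
```

Request:
{"name": "arm_command", "arguments": {
  "moves": [
    [[4, -2.5, 30], [0, 0, 0], 0],
    [[4, -2.5, 30], [0, 0, 0], 0],
    [[4, -2.5, 30], [0, 0, 0], 0],
    [[4, -2.5, 30], [0, 0, 0], 0],
    [[0, 0, 30], [0, 0, 0], 0],
    [[0, 0, 0], [0, 0, 0], 0],
    [[0, 0, 0], [0, 0, 0], 0]
  ]
}}

```text
time: 3.47
eef_pos: [0.4957, 0.0262, 0.1953]
orientation: [3.141, 0.005, 0.038]
ft_force: [-0.1, 0.1, 0.6]
opening: 0.0006
grasp_force: 0.0
```

```bash
python3 - <<'E'
from h import *
import cv2
c=viewer.capture("wrist");cv2.imwrite("pics/w1.png",c["frame"][:,:,::-1])
K=c["K"];T=c["camera_from_world"]
def ray(u,v,z):
    d=np.array([u-K[0,2],v-K[1,2]])/K[0,0];r=np.hypot(*d);d=d/max(r,1e-9)
    w=T[:3,:3].T@np.r_[np.sin(r)*d,np.cos(r)];o=-T[:3,:3].T@T[:3,3]
    return o+w*(z-o[2])/w[2]
h=c["frame"].astype(int);R,G,B=h[...,0],h[...,1],h[...,2]
for k,m,z in(("red",(R>130)&(G<60)&(B<60),.06),("blue",(B>90)&(R<60)&(G<120),.085)):
    n,l,st,ce=cv2.connectedComponentsWithStats(m.astype(np.uint8))
    for i in range(1,n):
        if st[i,4]>60:print(k,st[i].tolist(),ray(*ce[i],z).round(4))
print(K.tolist(),T.round(3).tolist())
s=telemetry.observe();print(s["eef_pos"],s["orientation"])
E
```

```text
red [295, 171, 25, 16, 196] [0.5097 0.0422 0.06  ]
blue [276, 173, 7, 43, 295] [0.4986 0.0632 0.085 ]
blue [346, 173, 9, 43, 310] [ 5.007e-01 -1.000e-04  8.500e-02]
blue [503, 286, 12, 40, 76] [ 0.3765 -0.2001  0.085 ]
[[309.70691628693146, 0.0, 319.1848340608009], [0.0, 309.70691628693146, 198.4224257514862], [0.0, 0.0, 1.0]] [[0.037, -0.999, 0.0, 0.008], [-0.97, -0.036, 0.242, 0.461], [-0.242, -0.009, -0.97, 0.48], [0.0, 0.0, 0.0, 1.0]]
[0.49719174 0.02669728 0.19699424] [3.14101505e+00 3.54835925e-04 3.84482415e-02]
```

View pics/w1.png

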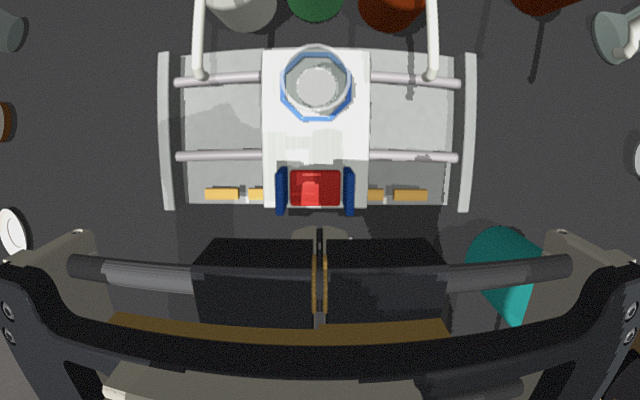

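The wrist view shows the red tab at (315,188) between the cheeks (281 and 350), which puts it at about (0.499, 0.031). The shut fingers are ~33 mm wide and fit the 56 mm pocket. I'll shift 4 mm in y and descend.

Request:
{"name": "arm_command", "arguments": {
  "moves": [
    [[1, -2, 20], [0, 0, 0], 0],
    [[0, -2, 20], [0, 0, 0], 0],
    [[0, 0, 20], [0, 0, 0], 0],
    [[0, 0, 20], [0, 0, 0], 0],
    [[0, 0, 20], [0, 0, 0], 0],
    [[0, 0, 15], [0, 0, 0], 0],
    [[0, 0, 5], [0, 0, 0], 0],
    [[0, 0, 0], [0, 0, 0], 0],
    [[0, 0, 0], [0, 0, 0], 0]
  ]
}}

```text
time: 4.27
eef_pos: [0.4993, 0.0318, 0.0782]
orientation: [-3.142, -0.003, 0.04]
ft_force: [1.2, 0.5, 0.9]
opening: 0.0007
grasp_force: 0.0
```

```bash
python3 - <<'E'
from h import *
import cv2
c=viewer.capture("side");cv2.imwrite("pics/s2.png",cv2.resize(c["frame"][130:330,230:430,::-1],None,fx=3,fy=3,interpolation=3))
E
```

```text
(no output)
```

View pics/s2.png

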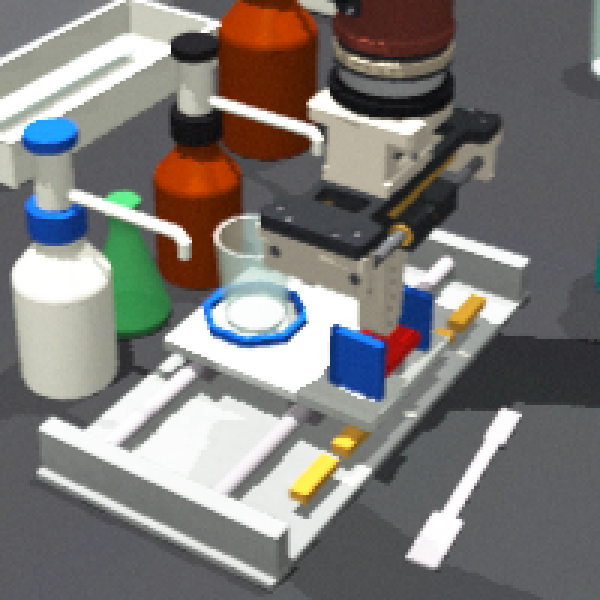

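The fingertips (380,320) sit inside the pocket between the cheeks, just above the tab, and the beaker is clear. Now I press.

Request:
{"name": "arm_command", "arguments": {
  "moves": [
    [[0, 0, 5], [0, 0, 0], 0],
    [[0, 0, 5], [0, 0, 0], 0],
    [[0, 0, 3], [0, 0, 0], 0],
    [[0, 0, 3], [0, 0, 0], 0],
    [[0, 0, 2], [0, 0, 0], 0],
    [[0, 0, 0], [0, 0, 0], 0],
    [[0, 0, 0], [0, 0, 0], 0]
  ]
}}

```text
time: 4.9
eef_pos: [0.4989, 0.0321, 0.0593]
orientation: [3.142, -0.002, 0.04]
ft_force: [0.4, -0.6, 6.3]
opening: 0.0003
grasp_force: 3.5
```

Request:
{"name": "arm_command", "arguments": {
  "moves": [
    [[0, 0, 1.5], [0, 0, 0], 0],
    [[0, 2, 0], [0, 0, 0], 0],
    [[0, 3, 0], [0, 0, 0], 0],
    [[0, 3, 0], [0, 0, 0], 0],
    [[0, 3, 0], [0, 0, 0], 0],
    [[0, 3, 0], [0, 0, 0], 0],
    [[0, 3, 0], [0, 0, 0], 0],
    [[0, 4, 0], [0, 0, 0], 0],
    [[0, 4, 0], [0, 0, 0], 0],
    [[0, 4, 0], [0, 0, 0], 0]
  ]
}}

```text
time: 5.73
eef_pos: [0.4999, 0.0042, 0.0582]
orientation: [-3.14, -0.002, 0.041]
ft_force: [-1.6, 2.5, 8.8]
opening: 0.0004
grasp_force: 4.4
```

Request:
{"name": "arm_command", "arguments": {
  "moves": [
    [[0, 4, 0], [0, 0, 0], 0],
    [[0, 4, 0], [0, 0, 0], 0],
    [[0, 4, 0], [0, 0, 0], 0],
    [[0, 4, 0], [0, 0, 0], 0],
    [[0, 4, 0], [0, 0, 0], 0],
    [[0, 4, 0], [0, 0, 0], 0],
    [[0, 4, 0], [0, 0, 0], 0],
    [[0, 4, 0], [0, 0, 0], 0],
    [[0, 3, 0], [0, 0, 0], 0],
    [[0, 2, 0], [0, 0, 0], 0]
  ]
}}

```text
time: 6.57
eef_pos: [0.501, -0.0333, 0.0581]
orientation: [-3.141, -0.001, 0.041]
ft_force: [-1.4, 0.9, 9.3]
opening: 0.0002
grasp_force: 4.6
```

```bash
cat > m.py <<'E'
from h import *
import cv2,sys
from scipy.optimize import least_squares
c=viewer.capture("side");im=c["frame"]
cv2.imwrite(f"pics/{sys.argv[1]}.png",cv2.resize(im[130:330,230:430,::-1],None,fx=3,fy=3,interpolation=3))
a=cv2.imread("pics/side0.png");b=im[:,:,::-1]
# track outer face of the +y cheek by colour: centroid of near blue cheek
def cheek(i):
    i=i.astype(int);m=((i[...,0]>90)&(i[...,2]<50)&(i[...,1]<110)).astype(np.uint8);m[:,:336]=0;m[:,425:]=0;m[:215]=0;m[285:]=0
    n,l,st,ce=cv2.connectedComponentsWithStats(m);return [(st[k].tolist(),ce[k].round(1).tolist()) for k in range(1,n) if st[k,4]>60]
print(cheek(a));print(cheek(b))
p=[.5612,.0329,.0385]
for q in(0,-.06,-.07,-.08,-.09):print(q,proj(c,world(p,[(-.065,.036+q,.065)])).round(1))
s=telemetry.observe();print(s["time"],s["eef_pos"],s["ft_force"])
E
python3 m.py s3
```

```text
[([356, 225, 18, 21, 193], [365.3, 232.9]), ([340, 240, 18, 23, 304], [348.5, 251.2])]
[([379, 215, 10, 16, 121], [383.5, 221.3]), ([356, 223, 18, 23, 296], [364.7, 234.4])]
0 [[348.8 251.1]]
-0.06 [[363.6 235.9]]
-0.07 [[365.9 233.4]]
-0.08 [[368.2 231.1]]
-0.09 [[370.5 228.7]]
6.6167 [ 0.50104276 -0.03381075  0.05813459] [-1.06579504  1.42861143  9.8246407 ]
```

View pics/s3.png

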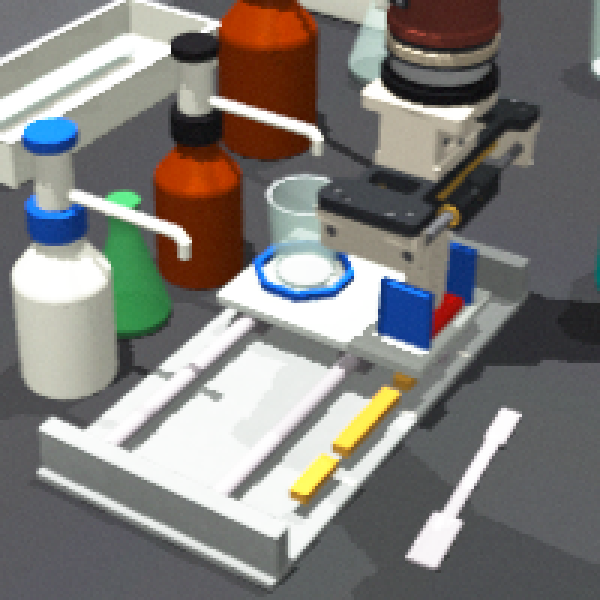

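The carriage follows the fingers (cheek at crop 405,312) and is at about -66 mm, with the beaker standing in its seat. I'll go 8 mm more, release the tab, then push the far cheek gently until the pawl snaps in.

Request:
{"name": "arm_command", "arguments": {
  "moves": [
    [[0, 3, 0], [0, 0, 0], 0],
    [[0, 3, 0], [0, 0, 0], 0],
    [[0, 2, 0], [0, 0, 0], 0],
    [[0, 0, 0], [0, 0, 0], 0],
    [[0, 0, -4], [0, 0, 0], 0],
    [[0, 0, -8], [0, 0, 0], 0],
    [[0, 0, -8], [0, 0, 0], 0],
    [[0, 3, 0], [0, 0, 0], 0],
    [[0, 3, 0], [0, 0, 0], 0],
    [[0, 0, 0], [0, 0, 0], 0]
  ]
}}

```text
time: 7.45
eef_pos: [0.5007, -0.049, 0.0769]
orientation: [3.141, 0.001, 0.039]
ft_force: [-0.5, -1.3, 0.5]
opening: 0.0005
grasp_force: 0.0
```

```bash
python3 m.py s4|tail -7
```

```text
[([380, 215, 10, 14, 86], [385.6, 220.2]), ([358, 221, 18, 23, 291], [366.5, 232.7])]
0 [[348.8 251.1]]
-0.06 [[363.6 235.9]]
-0.07 [[365.9 233.4]]
-0.08 [[368.2 231.1]]
-0.09 [[370.5 228.7]]
7.5 [ 0.50063734 -0.04865081  0.07680783] [-0.66355596 -0.42488149  0.21762479]
```

Request:
{"name": "arm_command", "arguments": {
  "moves": [
    [[0, 1.5, 0], [0, 0, 0], 0],
    [[0, 1.5, 0], [0, 0, 0], 0],
    [[0, 1, 0], [0, 0, 0], 0],
    [[0, 1, 0], [0, 0, 0], 0],
    [[0, 1, 0], [0, 0, 0], 0],
    [[0, 1, 0], [0, 0, 0], 0],
    [[0, 1, 0], [0, 0, 0], 0],
    [[0, 1, 0], [0, 0, 0], 0],
    [[0, 0, 0], [0, 0, 0], 0]
  ]
}}

```text
time: 8.25
eef_pos: [0.5014, -0.0563, 0.0772]
orientation: [-3.141, -0.0, 0.041]
ft_force: [-0.6, 1.7, 0.1]
opening: 0.0003
grasp_force: 0.7
```

Request:
{"name": "arm_command", "arguments": {
  "moves": [
    [[0, 1, 0], [0, 0, 0], 0],
    [[0, 1, 0], [0, 0, 0], 0],
    [[0, 0, 0], [0, 0, 0], 0]
  ]
}}

```text
time: 8.5
eef_pos: [0.5014, -0.057, 0.0772]
orientation: [-3.139, 0.0, 0.042]
ft_force: [-1.2, 4.7, 0.7]
opening: 0.0006
grasp_force: 2.4
```

```bash
python3 m.py s5|tail -7
```

```text
[([379, 215, 12, 14, 82], [385.9, 220.4]), ([358, 221, 18, 23, 321], [366.9, 231.8])]
0 [[348.8 251.1]]
-0.06 [[363.6 235.9]]
-0.07 [[365.9 233.4]]
-0.08 [[368.2 231.1]]
-0.09 [[370.5 228.7]]
8.55 [ 0.50141287 -0.05699225  0.0771868 ] [-0.87500568  5.58783902  0.20398329]
```

Request:
{"name": "arm_command", "arguments": {
  "moves": [
    [[0, 2, 0], [0, 0, 0], 0],
    [[0, 2, 0], [0, 0, 0], 0],
    [[0, 0, 0], [0, 0, 0], 0]
  ]
}}

```text
time: 8.8
eef_pos: [0.5016, -0.0629, 0.0772]
orientation: [3.142, 0.0, 0.041]
ft_force: [-0.1, 1.2, -0.1]
opening: 0.0005
grasp_force: 0.7
```

```bash
python3 m.py s6|tail -7
```

```text
[([360, 219, 18, 24, 316], [368.3, 230.5])]
0 [[348.8 251.1]]
-0.06 [[363.6 235.9]]
-0.07 [[365.9 233.4]]
-0.08 [[368.2 231.1]]
-0.09 [[370.5 228.7]]
8.85 [ 0.50164042 -0.06335282  0.07715486] [-0.30627187  0.64341883  0.17611844]
```

View pics/s6.png

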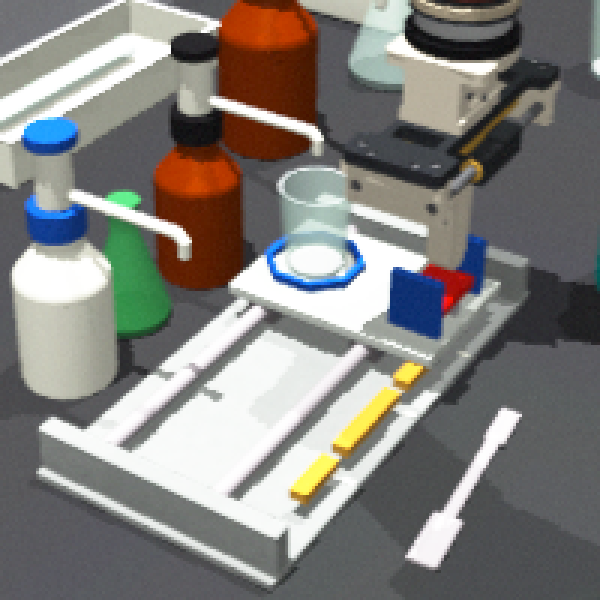

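The carriage popped forward to about -82 mm and the tab looks up (crop 445,285). I'll test the lock by pushing the opposite cheek back gently.

Request:
{"name": "arm_command", "arguments": {
  "moves": [
    [[0, -5, 0], [0, 0, 0], 0],
    [[0, -5, 0], [0, 0, 0], 0],
    [[0, -5, 0], [0, 0, 0], 0],
    [[0, -2, 0], [0, 0, 0], 0],
    [[0, -1, 0], [0, 0, 0], 0],
    [[0, -1, 0], [0, 0, 0], 0],
    [[0, -1, 0], [0, 0, 0], 0],
    [[0, 0, 0], [0, 0, 0], 0]
  ]
}}

```text
time: 9.52
eef_pos: [0.5009, -0.0428, 0.0772]
orientation: [3.142, -0.0, 0.04]
ft_force: [-0.7, 0.5, -0.9]
opening: 0.0007
grasp_force: 0.0
```

Request:
{"name": "arm_command", "arguments": {
  "moves": [
    [[0, -1, 0], [0, 0, 0], 0],
    [[0, -1, 0], [0, 0, 0], 0],
    [[0, 0, 0], [0, 0, 0], 0]
  ]
}}

```text
time: 9.77
eef_pos: [0.5008, -0.0407, 0.0772]
orientation: [-3.141, -0.0, 0.04]
ft_force: [0.4, 0.5, -0.3]
opening: 0.0006
grasp_force: 0.0
```

Request:
{"name": "arm_command", "arguments": {
  "moves": [
    [[0, -1, 0], [0, 0, 0], 0],
    [[0, -1, 0], [0, 0, 0], 0],
    [[0, 0, 0], [0, 0, 0], 0]
  ]
}}

```text
time: 10.02
eef_pos: [0.5007, -0.0386, 0.0772]
orientation: [-3.141, -0.0, 0.041]
ft_force: [0.1, -0.1, -0.1]
opening: -0.0
grasp_force: 0.0
```

```bash
python3 m.py s7|tail -7
```

```text
[([381, 215, 11, 13, 74], [386.9, 218.6]), ([360, 219, 18, 23, 312], [368.5, 230.1])]
0 [[348.8 251.1]]
-0.06 [[363.6 235.9]]
-0.07 [[365.9 233.4]]
-0.08 [[368.2 231.1]]
-0.09 [[370.5 228.7]]
10.0667 [ 0.50073055 -0.03871468  0.07720128] [-0.23202986 -0.63344972  0.27808828]
```

Request:
{"name": "arm_command", "arguments": {
  "moves": [
    [[0, -1, 0], [0, 0, 0], 0],
    [[0, -1, 0], [0, 0, 0], 0],
    [[0, 0, 0], [0, 0, 0], 0]
  ]
}}

```text
time: 10.32
eef_pos: [0.5006, -0.0371, 0.0772]
orientation: [3.141, -0.0, 0.04]
ft_force: [0.7, -0.2, -0.8]
opening: 0.0006
grasp_force: 0.3
```

Request:
{"name": "arm_command", "arguments": {
  "moves": [
    [[0, -1, 0], [0, 0, 0], 0],
    [[0, -1, 0], [0, 0, 0], 0],
    [[0, 0, 0], [0, 0, 0], 0]
  ]
}}

```text
time: 10.57
eef_pos: [0.5006, -0.035, 0.0772]
orientation: [3.141, -0.0, 0.04]
ft_force: [0.4, -1.3, 0.0]
opening: 0.0005
grasp_force: 0.7
```

Request:
{"name": "arm_command", "arguments": {
  "moves": [
    [[0, -1, 0], [0, 0, 0], 0],
    [[0, -1, 0], [0, 0, 0], 0],
    [[0, 0, 0], [0, 0, 0], 0]
  ]
}}

```text
time: 10.82
eef_pos: [0.5005, -0.0346, 0.0772]
orientation: [3.139, 0.0, 0.039]
ft_force: [0.7, -5.4, -0.1]
opening: 0.0007
grasp_force: 2.4
```

```bash
python3 m.py s8|tail -7
```

```text
[([380, 215, 11, 13, 82], [385.9, 218.9]), ([359, 220, 18, 23, 319], [367.7, 230.7])]
0 [[348.8 251.1]]
-0.06 [[363.6 235.9]]
-0.07 [[365.9 233.4]]
-0.08 [[368.2 231.1]]
-0.09 [[370.5 228.7]]
10.8667 [ 0.50052614 -0.03459852  0.07721335] [ 0.75054128 -5.66361601 -0.97454113]
```

It moved about 2 mm, then stalled at 5.6 N, which matches the lock's play at the amber stop. I'll retreat and look.

Request:
{"name": "arm_command", "arguments": {
  "moves": [
    [[0, 4, 0], [0, 0, 0], 0],
    [[0, 5, 0], [0, 0, 0], 0],
    [[0, 5, 0], [0, 0, 0], 0],
    [[0, 0, -15], [0, 0, 0], 0],
    [[0, 0, -30], [0, 0, 0], 0],
    [[0, 0, -30], [0, 0, 0], 0],
    [[0, 0, -30], [0, 0, 0], 0],
    [[0, 0, -30], [0, 0, 0], 0],
    [[0, 0, 0], [0, 0, 0], 0],
    [[0, 0, 0], [0, 0, 0], 0]
  ]
}}

```text
time: 11.7
eef_pos: [0.5019, -0.0466, 0.2138]
orientation: [-3.141, -0.004, 0.041]
ft_force: [0.5, -0.3, -0.3]
opening: 0.0002
grasp_force: 0.0
```

```bash
python3 - <<'E'
from h import *
import cv2
c=viewer.capture("side")
p=[.5612,.0329,.0385]
im=cv2.resize(c["frame"][170:290,270:430,::-1],None,fx=5,fy=5,interpolation=3)
# predicted tab outline: up (green) / 6 mm down (yellow)
for z,col in((.06,(0,255,0)),(.054,(0,255,255))):
    q=(proj(c,world(p,[(-.083,-.08-.025,z),(-.083,-.08+.025,z),(-.047,-.08+.025,z),(-.047,-.08-.025,z)]))-[270,170])*5
    cv2.polylines(im,[q.astype(int)],True,col,1)
cv2.imwrite("pics/f.png",im)
h=c["frame"].astype(int)
for q in(-.075,-.08,-.085):print(q,proj(c,world(p,[(-.065,.036+q,.065)])).round(1))
m=((h[...,2]>90)&(h[...,0]<50)&(h[...,1]<110)).astype(np.uint8);m[:,:336]=0;m[:,425:]=0;m[:205]=0;m[285:]=0
n,l,st,ce=cv2.connectedComponentsWithStats(m);print([(st[k].tolist(),ce[k].round(1).tolist()) for k in range(1,n) if st[k,4]>60])
w=viewer.capture("wrist");K=w["K"];T=w["camera_from_world"]
h=w["frame"].astype(int);m=((h[...,0]>130)&(h[...,1]<60)&(h[...,2]<60)).astype(np.uint8)
n,l,st,ce=cv2.connectedComponentsWithStats(m);print([(st[k].tolist()) for k in range(1,n) if st[k,4]>60])
print(telemetry.observe()["eef_pos"])
E
```

```text
-0.075 [[367.1 232.3]]
-0.08 [[368.2 231.1]]
-0.085 [[369.4 229.9]]
[([374, 205, 18, 23, 225], [382.4, 214.1]), ([359, 220, 18, 23, 320], [367.8, 230.9])]
[[297, 172, 47, 33, 992]]
[ 0.50007827 -0.0467549   0.21126988]
```

View pics/f.png

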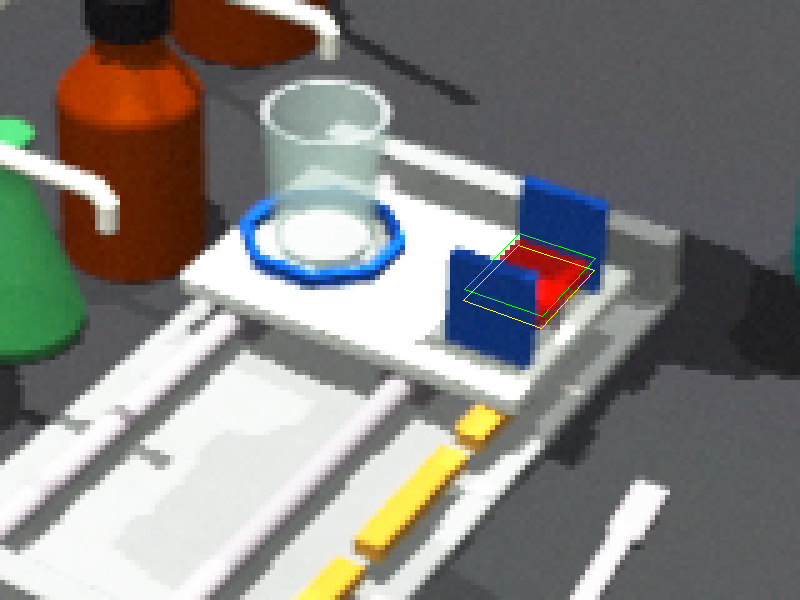

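The beaker stands in its seat (325,170) at the amber end, with the cheek centroid at about -79 mm. I'll check the tab height numerically against the starting view.

```bash
python3 - <<'E'
from h import *
import cv2
c=viewer.capture("side")
for i in(cv2.imread("pics/side0.png"),c["frame"][:,:,::-1]):
    h=i.astype(int);m=((h[...,2]>70)&(h[...,2]>2.5*h[...,1])&(h[...,2]>2.5*h[...,0])).astype(np.uint8);m[:,:345]=0;m[:,400:]=0;m[:205]=0;m[260:]=0
    b=((h[...,0]>70)&(h[...,2]<50)&(h[...,1]<110)).astype(np.uint8);b[:,:336]=0;b[:,425:]=0;b[:200]=0;b[285:]=0
    for k in(m,b):
        n,l,st,ce=cv2.connectedComponentsWithStats(k);print([(st[j].tolist(),ce[j].round(1).tolist()) for j in range(1,n) if st[j,4]>40])
p=[.5612,.0329,.0385]
for q,z in((0,.06),(-.079,.06),(-.079,.054)):print(proj(c,world(p,[(-.083,q-.025,z),(-.083,q+.025,z),(-.083,q+.036,.085)])).round(1).tolist())
E
```

```text
[([351, 236, 19, 19, 160], [360.8, 243.0])]
[([356, 225, 18, 21, 193], [365.3, 232.9]), ([340, 240, 18, 23, 304], [348.5, 251.2])]
[([371, 218, 16, 17, 115], [379.4, 224.5])]
[([374, 205, 18, 23, 225], [382.5, 214.2]), ([359, 220, 18, 23, 320], [367.8, 230.8])]
[[371.7, 240.5], [359.7, 253.4], [357.4, 245.8]]
[[388.9, 222.0], [378.2, 233.4], [376.5, 225.9]]
[[388.7, 224.3], [378.0, 235.8], [376.5, 225.9]]
```

```bash
python3 - <<'E'
from h import *
import cv2
c=viewer.capture("side"); p=[.5612,.0329,.0385]
def edge(img,q):
    h=img.astype(float);out=[]
    for x in(-.078,-.075,-.072,-.069,-.066):
        # scan up the far cheek's inner face (y=q-.028): height where red turns to blue
        zs=np.linspace(.040,.080,81);uv=proj(c,world(p,[(x,q-.028,z) for z in zs])).astype(np.float32)
        v=cv2.remap(h.astype(np.float32),uv[None,:,0],uv[None,:,1],1)[0]
        d=v[:,2]-v[:,0]   # R-B (bgr)
        k=np.where((d[:-1]>0)&(d[1:]<=0))[0];out.append(round(float(zs[k[-1]]),4) if len(k) else None)
    return out
print(edge(cv2.imread("pics/side0.png"),0))
for q in(-.078,-.080,-.082):print(q,edge(c["frame"][:,:,::-1],q))
E
```

```text
[0.054, 0.0575, 0.0575, 0.0575, 0.0575]
-0.078 [0.0565, 0.0575, 0.057, 0.0575, 0.057]
-0.08 [0.0535, 0.056, 0.0555, 0.056, 0.056]
-0.082 [None, 0.0545, 0.0545, 0.0545, 0.0545]
```

The image puts the tab within ~1.5 mm of its up height. A light touch will settle it: contact near TCP z 0.068 means up, near 0.062 means riding.

Request:
{"name": "arm_command", "arguments": {
  "moves": [
    [[0, 0, 30], [0, 0, 0], 0],
    [[0, 0, 30], [0, 0, 0], 0],
    [[0, 0, 30], [0, 0, 0], 0],
    [[0, 0, 30], [0, 0, 0], 0],
    [[0, 0, 15], [0, 0, 0], 0],
    [[0, 0, 4], [0, 0, 0], 0],
    [[0, 0, 0], [0, 0, 0], 0],
    [[0, 0, 0], [0, 0, 0], 0]
  ]
}}

```text
time: 12.57
eef_pos: [0.5013, -0.0467, 0.0732]
orientation: [-3.141, -0.0, 0.04]
ft_force: [0.8, -0.3, 0.8]
opening: 0.0004
grasp_force: 0.0
```

Request:
{"name": "arm_command", "arguments": {
  "moves": [
    [[0, 0, 3], [0, 0, 0], 0],
    [[0, 0, 1], [0, 0, 0], 0],
    [[0, 0, 0], [0, 0, 0], 0]
  ]
}}

```text
time: 12.82
eef_pos: [0.5015, -0.0469, 0.0698]
orientation: [3.141, -0.001, 0.04]
ft_force: [-0.0, 1.1, -0.0]
opening: 0.0004
grasp_force: 0.0
```

Request:
{"name": "arm_command", "arguments": {
  "moves": [
    [[0, 0, 1], [0, 0, 0], 0],
    [[0, 0, 0], [0, 0, 0], 0]
  ]
}}

```text
time: 12.98
eef_pos: [0.5012, -0.0469, 0.0685]
orientation: [3.142, -0.001, 0.04]
ft_force: [0.4, 0.5, 0.5]
opening: 0.0006
grasp_force: 0.0
```

Request:
{"name": "arm_command", "arguments": {
  "moves": [
    [[0, 0, 1], [0, 0, 0], 0],
    [[0, 0, 0.5], [0, 0, 0], 0],
    [[0, 0, 0], [0, 0, 0], 0]
  ]
}}

```text
time: 13.23
eef_pos: [0.5012, -0.0469, 0.067]
orientation: [3.142, -0.001, 0.04]
ft_force: [-1.4, -0.1, 3.0]
opening: 0.0006
grasp_force: 1.7
```

Contact at 0.067 with 3 N (the spring preload), so the tab is fully up and locked. Lifting clear.

Request:
{"name": "arm_command", "arguments": {
  "moves": [
    [[0, 0, -10], [0, 0, 0], 0],
    [[0, 0, -25], [0, 0, 0], 0],
    [[0, 0, -30], [0, 0, 0], 0],
    [[0, 0, -30], [0, 0, 0], 0],
    [[0, 0, -30], [0, 0, 0], 0],
    [[0, 0, -20], [0, 0, 0], 0],
    [[0, 0, 0], [0, 0, 0], 0],
    [[0, 0, 0], [0, 0, 0], 0],
    [[0, 0, 0], [0, 0, 0], 0]
  ]
}}

```text
time: 13.98
eef_pos: [0.5001, -0.047, 0.2111]
orientation: [-3.141, 0.002, 0.04]
ft_force: [-0.2, 0.6, 0.2]
opening: 0.0004
grasp_force: 0.0
```

```bash
python3 m.py s9|tail -7; python3 -c "
from station import bot;print(bot.close_job())"
```

```text
[([374, 215, 17, 13, 103], [384.0, 218.3]), ([359, 220, 18, 23, 320], [367.8, 230.8])]
0 [[348.8 251.1]]
-0.06 [[363.6 235.9]]
-0.07 [[365.9 233.4]]
-0.08 [[368.2 231.1]]
-0.09 [[370.5 228.7]]
14.0333 [ 0.49988207 -0.04694458  0.210568  ] [-0.17178021  0.00647236  0.09171047]
the job is handed in; nothing more can be done
None
```

The job is handed in, with no verdict returned: the carriage is at the small amber bottle's stop (about -79 mm by camera), a light touch found the tab up, and the beaker was standing in its seat when last viewed.

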